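# Show the wide pricking iron to the inspection camera

### The job

Take the wide pricking iron, the tool with the broadest toothed end, out of the wooden tool rest and hold it up to the sloping inspection camera: the teeth centred in front of the lens and 60 mm from the glass, the flat of the blade square to the lens, and the iron level, straight across the view. Leave the other two tools lying in the rest, do not touch the camera, and finish while holding it there, still, in the air.

Things in the scene. Friction and masses are not known exactly. Their poses are not given: they have to be found in the camera images.
- wide_iron: wide pricking iron, 130 g: steel tool lying in any notch of the rest; square shank 10 x 10 mm from x = -70 to +50 mm (round butt 13 mm in diameter to -75), a flat blade 32 mm wide, 5 mm thick, from 48 to 86 mm, ending in six teeth. Origin on the shank's axis near its balance point; x points to the teeth, y along the blade's width, z square to its flat (up in the rest)
- teeth (a point): point on the wide iron's axis in the middle of its teeth, 76 mm from the iron's origin along its x (teeth run from 66 to 86 mm)
- narrow_iron: narrow pricking iron: steel tool lying in any notch of the rest; square shank 10 x 10 mm from x = -70 to +50 mm (round butt 13 mm in diameter to -75), then a blade only 13 mm wide with two teeth, to 86 mm; axes as the wide iron
- round_punch: round hole punch: steel tool lying in any notch of the rest; square shank 10 x 10 mm from x = -70 to +50 mm (round butt 13 mm in diameter to -75), then a round end 14 mm, lastly 9 mm in diameter, to 86 mm; axes as the wide iron
- rest: fixed wooden rest: board 110 (x) x 200 (y) x 10 mm, origin under its centre; two bars along y at x = -42 and +42 mm, 14 mm thick, 47 mm high, with notches 14 mm wide, 7 mm deep at y = -70, 0, +70 mm. Tools lie across both bars, shank axes 45 mm above the table, toothed ends to +x, away from the robot; 70 mm free between the bars
- camera: fixed camera stand: base plate 120 x 100 x 12 mm, a bracket 50 mm wide and 86 mm high at its +x end. Origin on the table under the camera; z up; -x faces the robot's side. It carries the camera head
- camera_head: camera head: white barrel 42 mm in diameter, 78 mm long, with a grey lens ring 50 mm in diameter. Origin: centre of the lens glass, 107 mm above the table. z: where the lens looks, up but sloping 30 degrees from the vertical towards the stand's -x (robot's side). y: level, straight across the view. Focus at z = 60 mm
Things that resemble listed ones, but are neither listed nor needed, are in the scene too. Of the things shaped like the wide_iron, the steel one is meant. Leave any black look-alike of the rest alone.

How it is judged:
By the outcome, as a careful person would: the job done as asked, in the order asked, and still so for the second after the job is handed in, while the arm keeps its last pose, push and grip.
It also fails if it takes over 35 s, if anything falls off the work surface, if the arm or the gripper's body presses on something with over 40 N, if the wrist force passes 120 N, or if a joint passes its speed limit or range.

### The arm

A 7-joint arm with a two-finger parallel gripper is mounted at the origin on the work surface. World frame = base frame: x ahead of the robot, y to its left, z up, the work surface at z = 0. Lengths are in mm, angles in degrees, forces in N, time in s.
With the tool pointing down it reaches from about 350 to 900 mm from the base axis. Payload 8.1 kg.
Tool frame: the origin (TCP) lies at the very end of the fingers, on their centre line; the grasp point (between the pads) lies 19 mm behind it; z points along the fingers, y is the line along which they close (so a half turn about z gives the same grasp; the last joint's range is limited). The gripper opens to 85 mm and grips with 20 to 120 N. Pads are 22 mm wide; open, the fingers measure 114 mm over their backs; the gripper's body (76 mm by 85 mm) begins 54 mm behind the grasp point. The pads swing forward as they close: fully open they stand 13 mm farther back than shut.
Start: joints at [57.892, 24.895, 1.432, 90.138, -0.665, 64.973, -4.303], TCP at [276.215, -560.666, 231.323] pointing down, gripper open.
Joint ranges: [-149.89, 149.89], [-25.12, 119.58], [-72.63, 75.52], [4.76, 147.25], [-75.54, 255.54], [6.69, 114.76], [-157.13, 157.13]. Speed limits (degrees/s): [127.2, 127.2, 172.46, 172.46, 180, 180, 180].

### API

Orientations are given as a 3x3 rotation matrix whose columns are the frame's x, y, z axes.
In Python, from bench import ctrl gives the robot as it stands. The module is installed in compiled form; this text tells all that it offers.
- The arm moves only by the tool arm_command, never from a script. Its argument "targets" is a list that holds one entry, the list of rows, each a list of 7 numbers: the opening, from -1 (shut) to 1 (fully open), then the shift along the tool's x, y, z as a fraction of full scale, then the turn, a rotation vector about the tool's x, y, z as a fraction of full scale. A call has 1 to 10 rows; each row is the pose to reach, as a shift and turn from the pose commanded when the call began, along the tool's axes at that moment; what a row does not reach only later rows make up. Full scale, the value 1, is 0.4 m for a shift and 1.5 rad for a turn. A row lasts 1/8 s, in which the tool goes at most 62.5 mm and 10.7 degrees, less where a joint would pass 70% of its speed; a pose out of reach is approached as far as the arm can. A call with a number of a shift or a turn outside -1 to 1 is refused whole. A call with a gripper value outside its range is refused whole. The fingers move at their own pace and stop on an object; "force" is the grip in N (left out, the last holds). Time passes only in rows, so rows that repeat a pose let the fingers close. It gives the time, the measured TCP pose, the force, the opening and the grip force at its end, in the units of the state.
- ctrl.state(): the state, without advancing time (a new reading comes with each control period).
- ctrl.get_image(name): name is "scene" or "top"; returns a dict with "pixels" (384x512x3 uint8, red, green, blue), "fx", "fy", "cx", "cy" (pixels), "R" (3x3) and "t" (3): a world point X has camera coordinates R X + t. Camera axes: x right, y down, z forward; pixel columns grow to the right and rows downward; lengths in mm; the calibration is good to about 2 mm. A picture is of the moment at which its call begins. There is no depth.
- ctrl.close_job(): hands the job in; it is judged then, once.
The state is a dict: "clock": time; "joint_pos": joint angles; "joint_vel": joint speeds; "tau": joint torques, N m; "tcp_pos": TCP position; "tcp_rot": TCP orientation; "ft_force": force on the tool from outside, world axes, zero at the start; "torque": the same for the moment, N m; "width": opening from 0.0 (shut) to 1.0 (fully open); "gripper_force": force on a finger pad.
Only numpy, scipy, OpenCV 4.12 (cv2) and the standard library are available. Lean on these libraries where they do the work, as an engineer would, in place of code of your own. Each camera call takes 0.05 s, during which the arm holds its last target. There are 200 camera calls.

## Working session

There is one attempt and no reset: what is moved stays moved. The work goes in short steps, Python scripts to look and compute and a tool call to move; the robot and the scene stay as the last step left them, time stands still between calls to the robot, and variables do not carry over. Pictures are saved under pics/ and viewed, at most 10 in all, crops included, and the job is handed in when it is done.

Besides the shell and the picture viewer there is one more tool, called after "Emit:" as name(argument=value, ...), one argument or row to a line, values as JSON. arm_command: Moves the arm, as the interface text tells. Shift numbers are shares of 0.4 m and turn numbers shares of 1.5 rad, none past 1 either way. Its arguments: {"type":"object","properties":{"targets":{"type":"array","items":{"type":"array","items":{"type":"array","items":{"type":"number","minimum":-1,"maximum":1}}}},"force":{"type":"number"}},"required":["targets"]}

```bash
mkdir -p pics
python3 - <<'E'
from bench import ctrl
import cv2,numpy as np
for n in("scene","top"):
    d=ctrl.get_image(n); cv2.imwrite(f"pics/{n}0.png",cv2.resize(d["pixels"][:,:,::-1],(800,600),interpolation=cv2.INTER_CUBIC))
    np.savez(f"{n}0.npz",**d)
    print(n,d["fx"],d["cx"],d["cy"],np.round(d["R"],3).tolist(),np.round(d["t"],1), np.round(-np.array(d["R"]).T@d["t"]))
s=ctrl.state();print(s["clock"],s["tcp_pos"],np.round(s["tcp_rot"],3).tolist(),s["width"])
E
```

```text
scene 351.192422394846 258.1466741735696 186.6567727853157 [[0.296, 0.955, -0.007], [0.66, -0.21, -0.722], [-0.691, 0.209, -0.692]] [-256.  -244.4 1251.5] [1102.  -68.  688.]
top 377.801236210597 256.20777597761105 194.81074512165347 [[0.007, -1.0, 0.01], [-0.998, -0.008, -0.067], [0.067, -0.009, -0.998]] [  85.6  501.1 1247.5] [ 416.  101. 1277.]
0.1 [ 275.98203792 -560.26448898  230.62162188] [[0.897, 0.442, -0.001], [0.442, -0.897, 0.001], [-0.0, -0.001, -1.0]] 1.0005348114466364
```

View pics/scene0.png

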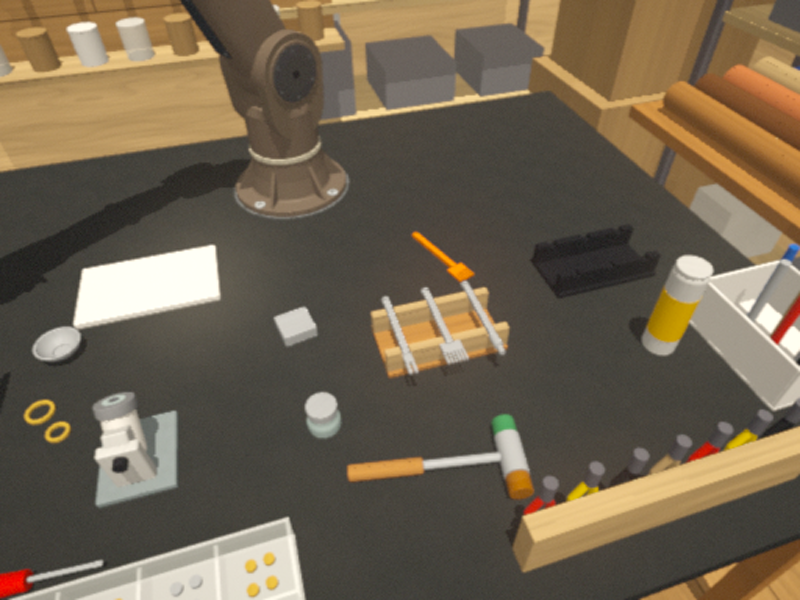

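View pics/top0.png

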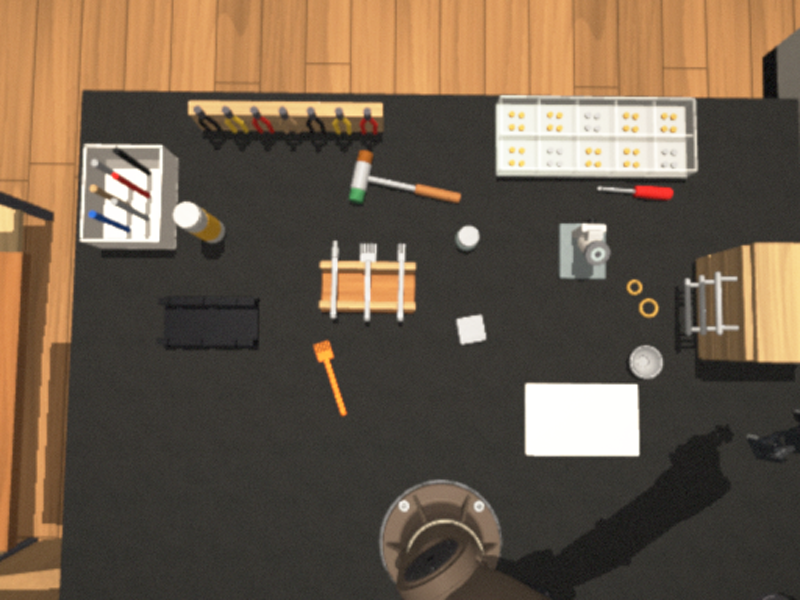

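The scene view shows the real rest (wood, with three steel tools) and the wide iron in its middle notch, at about (440,325). The camera is at (120,450). In the top view the iron runs from (367,320) to (368,244) and the lens is at (598,254). I'll zoom in for exact measurements.

Run:
```python
import cv2,numpy as np
t=np.load("top0.npz")["pixels"][:,:,::-1]; s=np.load("scene0.npz")["pixels"][:,:,::-1]
def c(im,x0,y0,w,h): return cv2.resize(im[y0:y0+h,x0:x0+w],(400,300),interpolation=cv2.INTER_NEAREST)
g=np.vstack([np.hstack([c(t,196,148,80,60),c(t,344,134,60,45)]),np.hstack([c(s,232,180,100,75),c(s,46,245,100,75)])])
cv2.imwrite("pics/z.png",g)
```

```text
(no output)
```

View pics/z.png

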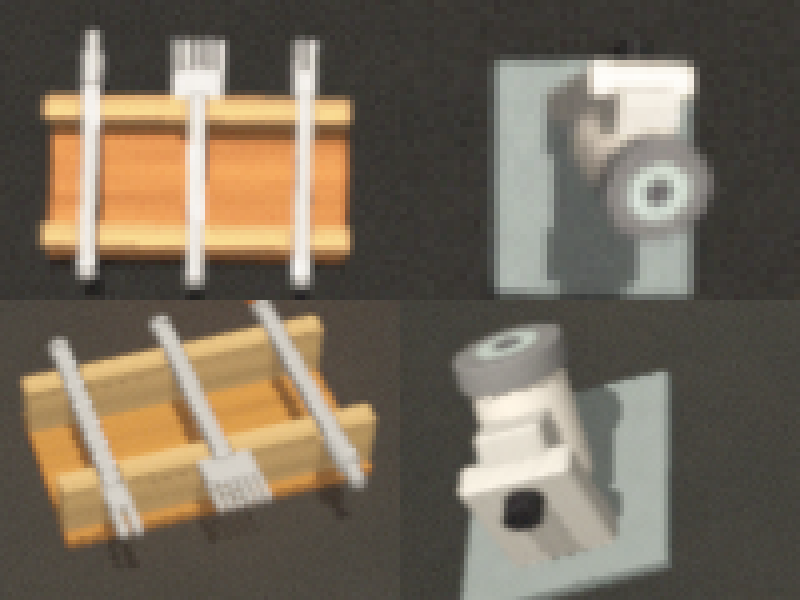

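The crop confirms the wide iron is in the middle notch, with crop butt (194,283) and tip (199,40). The lens glass centre is at crop (658,190) in the top view and (508,343) in the scene view. I'll refine these with masks.

```bash
cat > h.py <<'E'
import numpy as np, cv2
T=dict(np.load("top0.npz")); S=dict(np.load("scene0.npz"))
def ray(d,u,v):
    r=np.array([(u-d["cx"])/d["fx"],(v-d["cy"])/d["fy"],1.]); return -d["R"].T@d["t"], d["R"].T@r
def onz(d,u,v,z):
    o,r=ray(d,u,v); return o+r*(z-o[2])/r[2]
def proj(d,X):
    c=d["R"]@np.array(X)+d["t"]; return np.array([d["fx"]*c[0]/c[2]+d["cx"],d["fy"]*c[1]/c[2]+d["cy"]])
def tri(p,q):
    o1,r1=ray(T,*p);o2,r2=ray(S,*q)
    k=np.linalg.lstsq(np.c_[r1,-r2],o2-o1,rcond=None)[0]
    a,b=o1+k[0]*r1,o2+k[1]*r2; return (a+b)/2,np.linalg.norm(a-b)
E
python3 - <<'E'
from h import *
im=T["pixels"].astype(float)
hsv=cv2.cvtColor(T["pixels"],cv2.COLOR_RGB2HSV)
# iron: low-saturation bright
m=((hsv[...,1]<50)&(hsv[...,2]>110))
P=[]
for v in range(158,206):
    us=np.where(m[v,226:245])[0]+226
    if len(us): P.append((v,us.mean(),len(us)))
P=np.array(P); print(P[:, :].round(1).tolist())
sh=P[(P[:,2]<=6)]; f=np.polyfit(sh[:,0],sh[:,1],1)
r=[onz(T,np.polyval(f,v),v,z)for v,z in((155.5,45),(204.3,45))]
print("tip,butt",np.round(r,1).tolist(),np.linalg.norm(r[0]-r[1]), "yaw",np.degrees(np.arctan2(*(r[0]-r[1])[[1,0]])))
# other tools gap check
# plate left edge & bottom edge
g=im.mean(2)
def edge(a,th): i=np.argmax(a>th); return i-(a[i]-th)/(a[i]-a[i-1])
th=(np.median(g[150:175,360:364])+np.median(g[150:175,348:354]))/2
L=[onz(T,352+edge(g[v,352:364],th),v,12)for v in range(146,176)]
Rr=[onz(T,394-edge(g[v,382:395][::-1],th),v,12)for v in range(171,176)]
B=[onz(T,u,184-edge(g[170:185,u][::-1],th),12)for u in list(range(360,364))+list(range(380,386))]
U=[onz(T,u,138+edge(g[138:150,u],th),12)for u in range(360,371)]
L,Rr,B,U=map(np.array,(L,Rr,B,U))
print("L y slope",np.degrees(np.arctan(np.polyfit(L[:,0],L[:,1],1)[0])),L.mean(0),"R",Rr.mean(0))
print("B slope",-np.degrees(np.arctan(np.polyfit(B[:,1],B[:,0],1)[0])),B.mean(0),"U",U.mean(0),-np.degrees(np.arctan(np.polyfit(U[:,1],U[:,0],1)[0])))
p,e=tri((382.2,162.),(72.5,255.25)); print("lens",p,e, "top@107",onz(T,382.2,162,107),"scene@107",onz(S,72.5,255.25,107))
E
```

```text
[[158.0, 235.0, 11.0], [159.0, 235.0, 11.0], [160.0, 235.0, 11.0], [161.0, 235.0, 11.0], [162.0, 235.0, 11.0], [163.0, 235.0, 11.0], [164.0, 235.0, 11.0], [165.0, 235.0, 11.0], [166.0, 235.0, 11.0], [167.0, 235.0, 7.0], [168.0, 235.0, 3.0], [169.0, 235.0, 3.0], [170.0, 235.0, 3.0], [171.0, 235.0, 3.0], [172.0, 235.0, 3.0], [173.0, 235.0, 3.0], [174.0, 235.0, 3.0], [175.0, 235.0, 3.0], [176.0, 235.0, 3.0], [177.0, 235.0, 3.0], [178.0, 235.0, 3.0], [179.0, 235.0, 3.0], [180.0, 235.0, 3.0], [181.0, 235.0, 3.0], [182.0, 235.0, 3.0], [183.0, 235.0, 3.0], [184.0, 235.0, 3.0], [185.0, 235.0, 3.0], [186.0, 235.0, 3.0], [187.0, 235.0, 3.0], [188.0, 235.0, 3.0], [189.0, 235.0, 3.0], [190.0, 235.0, 3.0], [191.0, 235.0, 3.0], [192.0, 235.0, 3.0], [193.0, 235.0, 3.0], [194.0, 235.0, 3.0], [195.0, 235.0, 3.0], [196.0, 235.0, 3.0], [197.0, 235.0, 3.0], [198.0, 234.5, 4.0], [199.0, 234.5, 4.0], [200.0, 234.5, 4.0], [201.0, 234.5, 4.0], [202.0, 234.5, 4.0], [203.0, 234.5, 4.0], [204.0, 234.5, 4.0], [205.0, 234.5, 2.0]]
tip,butt [[627.6, 159.3, 45.0], [466.9, 159.6, 45.0]] 160.6668099409302 yaw -0.1193652523781908
L y slope -0.47265578530367286 [ 619.8754654  -253.72364009   12.        ] R [ 578.07787196 -352.66489459   12.        ]
B slope -0.5210536201790003 [ 561.76628103 -308.42865777   12.        ] U [ 681.5523436  -279.05363549   12.        ] 0.9914851908562365
lens [ 600.1430998  -303.30557236  109.05827908] 0.3524695870179537 top@107 [ 600.44861848 -303.83090112  107.        ] scene@107 [ 598.3182558  -304.33142942  107.        ]
```

```bash
cat >> h.py <<'E'
from scipy.spatial.transform import Rotation as Ro
def down(yaw): return Ro.from_euler("z",yaw,degrees=True).as_matrix()@np.diag([1.,-1,-1])
def go(cp,cR,tp,tR):
    s=np.round(cR.T@(np.array(tp,float)-cp)/400,4); w=np.round(Ro.from_matrix(cR.T@tR).as_rotvec()/1.5,4)
    n=cp+cR@s*400, cR@Ro.from_rotvec(w*1.5).as_matrix()
    print(s.tolist(),w.tolist(),"->",n[0].round(1),n[1].round(3).tolist()); np.savez("cmd.npz",p=n[0],R=n[1]); return n
def cmd():
    c=np.load("cmd.npz"); return c["p"],c["R"]
E
python3 - <<'E'
from h import *
from bench import ctrl
s=ctrl.state()
u,_,v=np.linalg.svd(np.array(s["tcp_rot"])); R=u@v
c=(np.array([276.215,-560.666,231.323]),R)
c=go(*c,[430,-190,230],down(100))
c=go(*c,[541.7,159.5,150],down(180))
E
```

```text
[0.7544, -0.6614, 0.0041] [-0.0009, -0.0005, -0.8584] -> [ 430. -190.  230.] [[-0.174, 0.985, 0.0], [0.985, 0.174, -0.0], [-0.0, 0.0, -1.0]]
[0.812, 0.4267, 0.2] [0.0, 0.0, -0.9309] -> [541.7 159.5 150. ] [[-1.0, -0.0, 0.0], [-0.0, 1.0, -0.0], [-0.0, -0.0, -1.0]]
```

Emit:
arm_command(
  targets=[
    [[0, 0.7544, -0.6614, 0.0041, -0.0009, -0.0005, -0.8584], [0, 0.7544, -0.6614, 0.0041, -0.0009, -0.0005, -0.8584], [0, 0.7544, -0.6614, 0.0041, -0.0009, -0.0005, -0.8584], [0, 0.7544, -0.6614, 0.0041, -0.0009, -0.0005, -0.8584], [0, 0.7544, -0.6614, 0.0041, -0.0009, -0.0005, -0.8584], [0, 0.7544, -0.6614, 0.0041, -0.0009, -0.0005, -0.8584], [0, 0.7544, -0.6614, 0.0041, -0.0009, -0.0005, -0.8584], [0, 0.7544, -0.6614, 0.0041, -0.0009, -0.0005, -0.8584], [0, 0.7544, -0.6614, 0.0041, -0.0009, -0.0005, -0.8584], [0, 0.7544, -0.6614, 0.0041, -0.0009, -0.0005, -0.8584]],
  ],
  force=40,
)

```text
clock: 1.35
tcp_pos: [429.4, -191.2, 229.5]
tcp_rot: [[-0.17, 0.985, 0.0], [0.985, 0.17, -0.001], [-0.001, 0.0, -1.0]]
ft_force: [-0.3, -1.4, 0.8]
width: 0.505
gripper_force: 0.0
```

Emit:
arm_command(
  targets=[
    [[0, 0.812, 0.4267, 0.2, 0, 0, -0.9309], [0, 0.812, 0.4267, 0.2, 0, 0, -0.9309], [0, 0.812, 0.4267, 0.2, 0, 0, -0.9309], [0, 0.812, 0.4267, 0.2, 0, 0, -0.9309], [0, 0.812, 0.4267, 0.2, 0, 0, -0.9309], [0, 0.812, 0.4267, 0.2, 0, 0, -0.9309], [0, 0.812, 0.4267, 0.2, 0, 0, -0.9309], [0, 0.812, 0.4267, 0.2, 0, 0, -0.9309], [0, 0.812, 0.4267, 0.2, 0, 0, -0.9309], [0, 0.812, 0.4267, 0.2, 0, 0, -0.9309]],
  ],
)

```text
clock: 2.6
tcp_pos: [542.0, 158.6, 149.2]
tcp_rot: [[-1.0, 0.004, 0.001], [0.004, 1.0, -0.002], [-0.001, -0.002, -1.0]]
ft_force: [0.3, 0.5, 0.5]
width: 0.497
gripper_force: 0.0
```

Run:
```python
from h import *
from bench import ctrl
s=ctrl.state(); print(s["clock"],s["tcp_pos"],np.round(s["tcp_rot"],3).tolist(),s["width"],np.round(s["joint_pos"],1))
d=ctrl.get_image("scene");t=ctrl.get_image("top")
g=[cv2.resize(x["pixels"][a:a+120,b:b+128,::-1],(400,375)) for x,a,b in((d,150,210),(t,120,170))]
cv2.imwrite("pics/b.png",np.hstack(g))
c=cmd(); go(*c,[541.7,159.5,26],down(180))
```

```text
2.6 [541.98530664 158.55099252 149.23053512] [[-1.0, 0.004, 0.001], [0.004, 1.0, -0.002], [-0.001, -0.002, -1.0]] 0.49671669662481205 [  8.9  30.8 -43.8 101.8  25.   57.5  45.2]
[0.0, -0.0, 0.31] [-0.0, 0.0, 0.0] -> [541.7 159.5  26. ] [[-1.0, -0.0, 0.0], [-0.0, 1.0, -0.0], [-0.0, -0.0, -1.0]]
```

View pics/b.png

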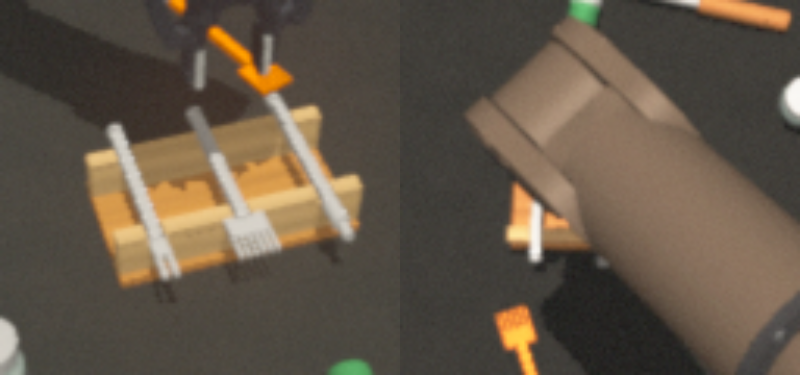

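The fingers straddle the wide iron, with tips at about (200,85) and (265,70) in the left crop. Next I descend and close.

Emit:
arm_command(
  targets=[
    [[0, 0, 0, 0.08, 0, 0, 0], [0, 0, 0, 0.16, 0, 0, 0], [0, 0, 0, 0.24, 0, 0, 0], [0, 0, 0, 0.28, 0, 0, 0], [0, 0, 0, 0.31, 0, 0, 0], [0, 0, 0, 0.31, 0, 0, 0], [0, 0, 0, 0.31, 0, 0, 0]],
  ],
)

```text
clock: 3.58
tcp_pos: [542.5, 159.6, 26.2]
tcp_rot: [[-1.0, 0.0, 0.002], [0.0, 1.0, -0.001], [-0.002, -0.001, -1.0]]
ft_force: [-0.4, 0.1, -0.1]
width: 0.5
gripper_force: 0.0
```

Emit:
arm_command(
  targets=[
    [[-0.4, 0, 0, 0, 0, 0, 0], [-0.6, 0, 0, 0, 0, 0, 0], [-0.8, 0, 0, 0, 0, 0, 0], [-1, 0, 0, 0, 0, 0, 0], [-1, 0, 0, 0, 0, 0, 0], [-1, 0, 0, 0, 0, 0, 0], [-1, 0, 0, 0, 0, 0, 0]],
  ],
  force=60,
)

```text
clock: 4.45
tcp_pos: [542.1, 159.3, 25.8]
tcp_rot: [[-1.0, 0.0, 0.001], [0.0, 1.0, -0.001], [-0.001, -0.001, -1.0]]
ft_force: [-1.1, -0.2, 4.8]
width: 0.105
gripper_force: 58.5
```

Emit:
arm_command(
  targets=[
    [[-1, 0, 0, -0.03, 0, 0, 0], [-1, 0, 0, -0.08, 0, 0, 0], [-1, 0, 0, -0.15, 0, 0, 0], [-1, 0, 0, -0.23, 0, 0, 0], [-1, 0, 0, -0.31, 0, 0, 0], [-1, 0, 0, -0.39, 0, 0, 0], [-1, 0, 0, -0.45, 0, 0, 0], [-1, 0, 0, -0.45, 0, 0, 0], [-1, 0, 0, -0.45, 0, 0, 0]],
  ],
)

```text
clock: 5.58
tcp_pos: [541.2, 159.2, 205.1]
tcp_rot: [[-1.0, -0.0, 0.0], [-0.0, 1.0, -0.002], [-0.0, -0.002, -1.0]]
ft_force: [-0.1, 0.8, -0.7]
width: 0.104
gripper_force: 59.2
```

Run:
```python
from h import *
from bench import ctrl
s=ctrl.state(); print(s["clock"],s["tcp_pos"],np.round(s["tcp_rot"],3).tolist(),s["width"],s["gripper_force"])
d=ctrl.get_image("scene");t=ctrl.get_image("top")
g=[cv2.resize(x["pixels"][a:a+120,b:b+128,::-1],(400,375)) for x,a,b in((d,130,210),(t,120,170))]
cv2.imwrite("pics/c.png",np.hstack(g))
c=cmd(); c=(c[0]+[0,0,180.],c[1])
c=go(*c,[520,-20,230],down(135))
a=np.radians(30); Rf=np.array([[0,-1,0],[-np.cos(a),0,-np.sin(a)],[np.sin(a),0,-np.cos(a)]])
# columns: iron x=-tool x ; tool z=(.5,0,-.866), iron x=-y => tool x=+y
z=np.array([.5,0,-np.cos(a)]);x=np.array([0,1.,0]);Rf=np.c_[x,np.cross(z,x),z]
lens=np.array([600,-303.8,107]); teeth=lens-60*z
g=teeth+np.array([0,76,0]); tcp=g+19*z; print("final",tcp)
np.savez("fin.npz",tcp=tcp,R=Rf,teeth=teeth)
c=go(*c,tcp-z*80,Rf)
```

```text
5.575 [541.19626395 159.18743741 205.13753384] [[-1.0, -0.0, 0.0], [-0.0, 1.0, -0.002], [-0.0, -0.002, -1.0]] 0.10437305354987389 59.157307147979736
[0.0543, -0.4488, -0.06] [0.0, 0.0, 0.5236] -> [520. -20. 230.] [[-0.707, 0.707, 0.0], [0.707, 0.707, -0.0], [-0.0, 0.0, -1.0]]
final [ 579.5        -227.8         142.50704156]
[-0.4018, -0.3329, 0.0456] [-0.3307, -0.137, 0.5114] -> [ 539.5 -227.8  211.8] [[0.0, 0.866, 0.5], [1.0, -0.0, -0.0], [-0.0, 0.5, -0.866]]
```

View pics/c.png

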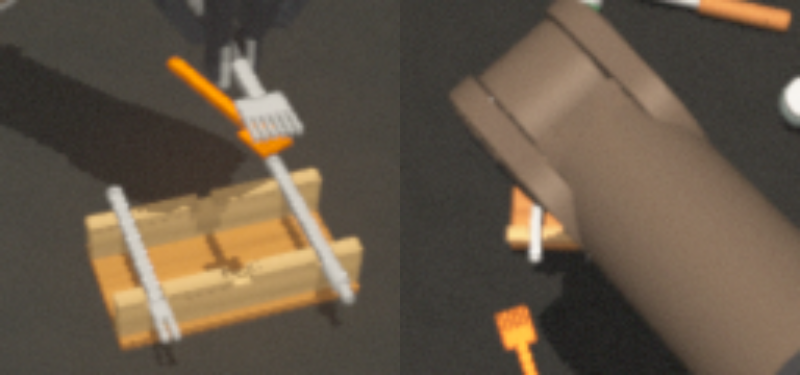

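The wide iron hangs in the gripper with its blade at about (270,115) in the left crop. The other two tools are still in the rest, so I'll carry it over.

Emit:
arm_command(
  targets=[
    [[-1, 0.006, -0.05, -0.007, 0, 0, 0.058], [-1, 0.013, -0.11, -0.015, 0, 0, 0.128], [-1, 0.02, -0.17, -0.023, 0, 0, 0.198], [-1, 0.028, -0.23, -0.031, 0, 0, 0.268], [-1, 0.035, -0.29, -0.039, 0, 0, 0.338], [-1, 0.042, -0.35, -0.047, 0, 0, 0.408], [-1, 0.049, -0.41, -0.055, 0, 0, 0.478], [-1, 0.0543, -0.4488, -0.06, 0, 0, 0.5236]],
  ],
)

```text
clock: 6.68
tcp_pos: [519.4, -21.2, 228.9]
tcp_rot: [[-0.705, 0.71, -0.001], [0.71, 0.705, -0.001], [-0.001, -0.001, -1.0]]
ft_force: [-0.0, -0.9, -0.8]
width: 0.101
gripper_force: 59.1
```

Emit:
arm_command(
  targets=[
    [[-1, -0.04, -0.033, 0.005, -0.033, -0.014, 0.051], [-1, -0.09, -0.075, 0.01, -0.074, -0.031, 0.115], [-1, -0.14, -0.116, 0.016, -0.115, -0.048, 0.178], [-1, -0.19, -0.157, 0.022, -0.156, -0.065, 0.242], [-1, -0.24, -0.199, 0.027, -0.198, -0.082, 0.305], [-1, -0.29, -0.24, 0.033, -0.239, -0.099, 0.369], [-1, -0.35, -0.29, 0.04, -0.288, -0.119, 0.445], [-1, -0.4018, -0.3329, 0.0456, -0.3307, -0.137, 0.5114], [-1, -0.4018, -0.3329, 0.0456, -0.3307, -0.137, 0.5114], [-1, -0.4018, -0.3329, 0.0456, -0.3307, -0.137, 0.5114]],
  ],
)

```text
clock: 7.92
tcp_pos: [539.5, -226.9, 211.4]
tcp_rot: [[-0.002, 0.866, 0.5], [1.0, 0.002, 0.0], [-0.001, 0.5, -0.866]]
ft_force: [1.9, 0.1, -1.7]
width: 0.108
gripper_force: 59.2
```

```bash
cat > look.py <<'E'
from h import *
from bench import ctrl
import sys
s=ctrl.state(); R=np.array(s["tcp_rot"]);p=np.array(s["tcp_pos"])
print(s["clock"],p.round(1),R.round(3).tolist(),s["width"],np.round(s["joint_pos"],1))
d=ctrl.get_image("scene");t=ctrl.get_image("top"); np.savez("top1.npz",**t);np.savez("scene1.npz",**d)
g=[cv2.resize(x["pixels"][a:a+120,b:b+128,::-1],(400,375),interpolation=cv2.INTER_CUBIC) for x,a,b in((d,185,40),(t,100,310))]
cv2.imwrite(f"pics/{sys.argv[1]}.png",np.hstack(g))
te=p-19*R[:,2]-76*R[:,0]; print("teeth pred",te.round(1),"px scene",proj(S,te),"top",proj(T,te))
E
python3 look.py d
```

```text
7.925 [ 539.5 -226.9  211.4] [[-0.002, 0.866, 0.5], [1.0, 0.002, 0.0], [-0.001, 0.5, -0.866]] 0.10776018388046225 [ 52.5  14.  -31.9 119.9 -11.5  20.8  33.1]
teeth pred [ 530.2 -302.9  227.9] px scene [ 51.95218315 188.95486457] top [397.0164424  180.25108043]
```

View pics/d.png

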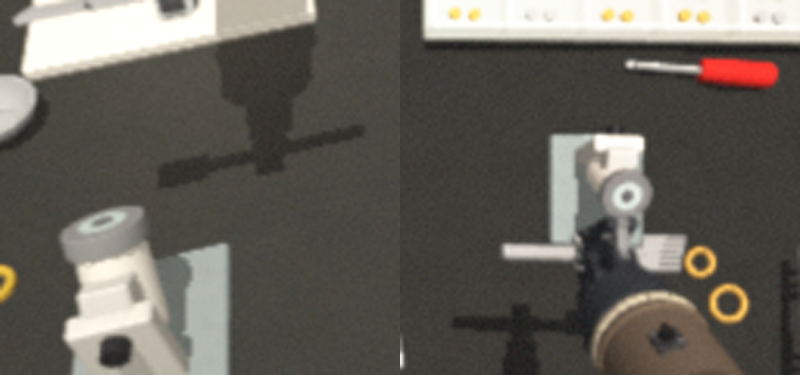

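The iron points right, with its teeth tip at about (686,250) in the right crop, within about 1 mm of the prediction. Now I move in along the lens axis.

Emit:
arm_command(
  targets=[
    [[-1, 0, 0, 0.02, 0, 0, 0], [-1, 0, 0, 0.05, 0, 0, 0], [-1, 0, 0, 0.09, 0, 0, 0], [-1, 0, 0, 0.13, 0, 0, 0], [-1, 0, 0, 0.17, 0, 0, 0], [-1, 0, 0, 0.19, 0, 0, 0], [-1, 0, 0, 0.2, 0, 0, 0], [-1, 0, 0, 0.2, 0, 0, 0], [-1, 0, 0, 0.2, 0, 0, 0], [-1, 0, 0, 0.2, 0, 0, 0]],
  ],
)

```text
clock: 9.28
tcp_pos: [579.5, -228.2, 142.8]
tcp_rot: [[0.0, 0.865, 0.501], [1.0, 0.0, -0.002], [-0.002, 0.501, -0.865]]
ft_force: [0.5, -0.1, 0.1]
width: 0.099
gripper_force: 59.2
```

```bash
python3 look.py e
python3 - <<'E'
import cv2,numpy as np
g=[cv2.resize(np.load(n)["pixels"][a:a+72,b:b+64,::-1],(400,450),interpolation=cv2.INTER_NEAREST) for n,a,b in(("scene1.npz",200,36),("top1.npz",130,346))]
cv2.imwrite("pics/e.png",np.hstack(g))
E
```

```text
9.275 [ 579.5 -228.2  142.8] [[0.0, 0.865, 0.501], [1.0, 0.0, -0.002], [-0.002, 0.501, -0.865]] 0.09942828846252229 [ 43.5  22.2 -25.6 120.4  -6.6  11.3  28.2]
teeth pred [ 570.  -304.2  159.4] px scene [ 63.55780014 227.89814943] top [388.46528007 169.42456722]
```

View pics/e.png

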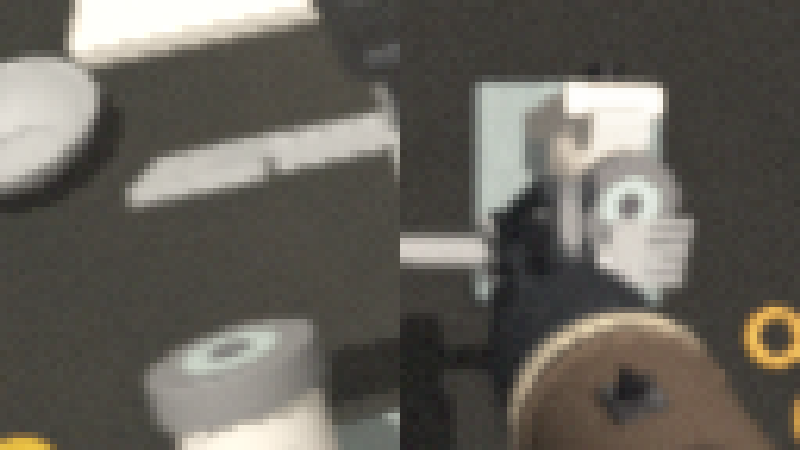

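The teeth sit in front of the lens. The tip is at about (692,250) in the right crop and (141,180) in the left, matching the prediction to within about half a pixel. I'll let it settle, then hand in.

Emit:
arm_command(
  targets=[
    [[-1, 0, 0, 0, 0, 0, 0], [-1, 0, 0, 0, 0, 0, 0], [-1, 0, 0, 0, 0, 0, 0], [-1, 0, 0, 0, 0, 0, 0]],
  ],
)

```text
clock: 9.88
tcp_pos: [579.5, -227.9, 142.3]
tcp_rot: [[0.0, 0.866, 0.501], [1.0, 0.001, -0.001], [-0.001, 0.501, -0.866]]
ft_force: [-0.0, -0.1, -0.9]
width: 0.103
gripper_force: 59.2
```

Run:
```python
from bench import ctrl
import numpy as np
s=ctrl.state();print(s["clock"],np.round(s["tcp_pos"],1),np.abs(s["joint_vel"]).max(),s["gripper_force"])
print(ctrl.close_job())
```

```text
9.875 [ 579.5 -227.9  142.3] 0.048503924798390975 59.153501987457275
the job is handed in; nothing more can be done
None
```

The job is handed in at 9.9 s: the wide iron is held still with its teeth centred about 60 mm from the lens, flat square to it and level across the view (to about 1–2 mm by my measurements), the camera was not touched, and the other two tools were still in the rest when last seen after the lift.

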